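# Clear the filter test port and hold the filter at half-turn

## Robot

A 6-joint arm with a two-finger parallel gripper is mounted at the origin on the work surface. World frame = base frame: x ahead of the robot, y to its left, z up, the work surface at z = 0. Lengths are in mm, angles in rad, forces in N, time in s.
With the tool pointing down it reaches from about 325 to 850 mm from the base axis. Payload 15.5 kg.
Tool frame: the origin (TCP) lies at the very end of the fingers, on their centre line; the grasp point (between the pads) lies bot.pinch_z behind it (bot.pinch_z is the distance from the TCP to the grasp point, in mm); z points along the fingers, y is the direction in which the jaws open and shut (so a half turn about z gives the same grasp; the last joint's range is limited). The gripper opens to 91 mm and grips with 3 to 60 N. Pads are 32 mm wide; open, the fingers measure 118 mm over their backs; the gripper's body (76 mm by 178 mm) begins 60 mm behind the grasp point.
Start: joints at [1.159, 0.494, 1.345, -0, 1.302, -0.096], TCP at [194.7, 593.901, 213.915] pointing down, gripper open.
Joint ranges: [-2.91, 2.91], [-0.82, 2.16], [0.22, 2.67], [-1.22, 4.37], [0.12, 2.79], [-3.08, 3.08]. Speed limits (rad/s): [1.89, 1.89, 2.57, 3.01, 3.01, 3.01].

## Interface

Orientations are given as a unit quaternion [x, y, z, w].
In Python, from cell import bot gives the robot as it stands. Calls block until the motion is done:
- bot.movep(position, orientation): joint-space move of the TCP to a pose.
- bot.move_straight(position, max_speed=150, frame=None, f_stop=None): straight line of the TCP; frame=None keeps the orientation; max_speed is the mean speed in mm/s. With f_stop (N) it stops when the force on the tool has changed by that much, and returns True; else False.
- bot.movej(angles): joint-space move.
- bot.gripper_to(opening, force=None): finger opening in mm; force is the grip in N (None keeps the last); returns when the fingers have stopped.
- bot.wait(seconds).
- bot.ik(position, orientation): joint angles nearest the present ones, or None.
- bot.observe(): the state.
- bot.get_image(name): name is "scene" or "top" or "wrist"; returns (picture, depth): 400x640x3 uint8, red, green, blue; 400x640 float32, mm along the optical axis (not along the pixel's ray), 0 where there is no reading.
- bot.get_calibration(name): a dict with "fx", "fy", "cx", "cy" (pixels), "distortion" ([k1, k2, p1, p2, k3] as OpenCV has them; the pictures are not rectified), "extrinsics" (4x4, takes a point from camera to world coordinates); the wrist camera has in their place "tool_from_camera" (4x4, takes a point from camera to tool coordinates, whose origin is the TCP and whose axes are the flange's). Camera axes: x right, y up, looking along -z (the intrinsics and any distortion apply to the point x, -y, -z); pixel columns grow to the right and rows downward; lengths in mm; the calibration is good to about 2 mm. A picture is of the moment at which its call begins: read the wrist's pose just before it. get_calibration takes no time and is no camera call.
A pose or a line that the arm cannot do raises bot.PlanningError and nothing moves.
- bot.finish_job(): hands the job in, once; it reports no verdict.
The state is a dict: "clock": time; "joint_positions": joint angles; "joint_velocities": joint speeds; "joint_torque": joint torques, N m; "tcp_pos": TCP position; "ee_rot": TCP orientation; "ft_force": force on the tool from outside, world axes, zero at the start; "moment": the same for the moment, N m; "gripper_width": finger opening in mm.
Only numpy, scipy, OpenCV 4.12 (cv2) and the standard library are available. Lean on these libraries where they do the work, as an engineer would, in place of code of your own. Each camera call takes 0.05 s, during which the arm holds its last target. There are 200 camera calls.

## Task

The earmuffs have been left standing over the filter test port: hang them over the middle of the yellow rail, one cup each side, and let go. Then put the white bayonet filter with the orange band into the port, lugs through the notches and fully seated, and turn it clockwise until its grip bar points at the yellow half-turn marks, short of the lock catch. The port's spring wants to turn it back, so finish still gripping the filter and holding it there, and leave the other things on the bench alone.

Things in the scene. Friction and masses are not known exactly. Their poses are not given: they have to be found in the camera images.
- earmuffs: Ear defenders, 0.22 kg, 195 wide, 150 high, 54 deep: an upside-down U in their x-z plane, red cups as feet (138 mm free between them). Origin on the bench midway between the cups, z up, x cup to cup. Start upright astride the port. Grip the black crown pad across y: 60 along x, 24 thick along y, z = 122 to 150. Balance point on the centre line, well below the pad.
- crown (a point): Centre of the flat underside of the earmuffs' crown pad, 122 mm above the earmuffs' origin; this rests on the rail. Axes as the earmuffs'. The grey band, 20 mm wide, slopes down from the pad's ends to the sides.
- rail: Fixed yellow rail: round bar 16 mm thick along its own y, 220 mm between two 20 mm thick posts. Origin on the bench under the bar's middle; bar axis 142 mm up, bar top 150 mm up. Posts stand at y = +-110 mm on round feet of 35 mm radius.
- rail_mid (a point): Middle of the rail's bar, on its axis, 142 mm above the bench; y along the bar, z up. Hung up, the earmuffs straddle the bar, their y along it.
- filter: Filter to fit, 0.16 kg: white canister with orange band, on the bench upright at one of three places. Origin under its centre, z up. Neck 36 mm across, z = 0 to 18, with two lugs at its foot along +-x (7 high, 8 wide, 54 tip to tip); canister 68 across, z = 18 to 43; black grip bar z = 43 to 69, 60 along x, 14 thick along y, white stripes on top. Same after half a turn.
- port: Fixed round aluminium port, 100 mm across, 40 high. Origin under its centre, z up. Bore 40 across through the 8 mm top flange, with entry notches along +-x, 14 wide, 57 end to end; cavity below, 62 across, floor 20 up. Rim marks: white at the notches, yellow (half-turn) 50 degrees clockwise from above, red (locked) 100. Seated: filter's underside 22 mm above port's, canister on rim.
- half_mark (a point): Centre of the port's top face, 40 mm up; its x axis points along the two yellow half-turn marks, 50 degrees clockwise of the notches (either way round). The filter's x axis (its grip bar) must line up with it. Lugs have 3 mm of upward play under the flange. Sprung lock catches begin to touch the lugs at about 60 degrees of turn; the lock has clicked at 100.
- shutter (a joint): Spring shutter inside the port that the lugs push round: 0 at rest, grows clockwise, rad. The lugs meet it after the filter has turned about 0.15 from the notches, so it reads about 0.72 at half-turn. Spring torque 0.08 N m at 0, 0.15 at half-turn; let go, it turns the filter back. Past 1.15 counts as turned into the lock.
- spare: Bystander: green canister 72 mm across, 46 mm high, black outlet on top. Origin under its centre. Leave alone.
- pot: Bystander: jar with blue cap, 54 mm across, 62 mm high. Origin under its centre. Leave alone.
- carton: Bystander: cardboard carton 75 x 55 x 42 mm. Origin under its centre. Leave alone.
Mind the look-alikes: they are no part of the job. There is more than one size of the earmuffs; the one meant has the size given above.

How it is judged:
By the outcome, as a careful person would: the job done as asked, in the order asked, and still so for the second after the job is handed in, while the arm keeps its last pose, push and grip.
It also fails if it takes over 58 s, if anything falls off the work surface, if the arm or the gripper's body presses on something with over 40 N, if the wrist force passes 120 N, or if a joint passes its speed limit or range.

## Working session

There is one attempt and no reset: what is moved stays moved. The work goes in short steps, each a Python script; the robot and the scene stay as the last script left them, time stands still between calls to the robot, and variables do not carry over. Pictures are saved under pics/ and viewed, on a budget of 10 in all, crops included, one or two more only if the job needs it, and the job is handed in when it is done.

```bash
ls; mkdir -p pics
python3 - <<'E'
from cell import bot
import cv2,numpy as np
for n in("top","scene"):
    p,d=bot.get_image(n); cv2.imwrite(f"pics/{n}0.png",p[:,:,::-1]); np.save(f"pics/{n}0.npy",d)
    c=bot.get_calibration(n); print(n,{k:(np.round(v,4).tolist()) for k,v in c.items()})
    np.save(f"pics/{n}0rgb.npy",p)
print(bot.pinch_z,bot.observe())
c=bot.get_calibration("wrist");print(c)
E
```

```text
pics
top {'fx': 424.1399, 'fy': 424.1399, 'cx': 326.4818, 'cy': 202.0476, 'distortion': [-0.0374, 0.0, 0.0, 0.0, 0.0], 'extrinsics': [[-0.0098, 0.9857, -0.1684, 440.6626], [-0.999, -0.0024, 0.0442, -18.3438], [0.0431, 0.1686, 0.9847, 955.249], [0.0, 0.0, 0.0, 1.0]]}
scene {'fx': 364.0471, 'fy': 364.0471, 'cx': 328.4608, 'cy': 205.0798, 'distortion': [-0.0122, 0.0, 0.0, 0.0, 0.0], 'extrinsics': [[-0.7215, -0.5862, 0.3684, 889.8855], [0.6924, -0.6107, 0.3842, 245.6341], [-0.0002, 0.5323, 0.8466, 746.0341], [0.0, 0.0, 0.0, 1.0]]}
18.8 {'clock': 0.1, 'joint_positions': array([ 1.15850764e+00,  4.94128332e-01,  1.34606651e+00,  2.53765674e-05,
        1.30251305e+00, -9.54851811e-02]), 'joint_velocities': array([-0.0014793 , -0.00229252, -0.00434091,  0.00145488, -0.00167032,
       -0.00030528]), 'joint_torque': array([ 1.95758890e-03, -8.80238628e+01, -3.82537651e+01,  7.06859864e-02,
        4.86057065e-02,  1.01675726e-04]), 'tcp_pos': array([194.54742736, 593.58584741, 213.39426801]), 'ee_rot': array([ 1.57743475e-01,  9.87479967e-01, -5.36670132e-04, -1.51896242e-04]), 'ft_force': array([-0.47487011, -0.0773929 ,  0.81969748]), 'moment': array([-0.02011017,  0.04948184,  0.05554178]), 'gripper_width': 91.2091057246819}
{'fx': 285.23507715262787, 'fy': 285.23507715262787, 'cx': 317.5250241704823, 'cy': 202.11336970114868, 'distortion': array([-0.05145616,  0.        ,  0.        ,  0.        ,  0.        ]), 'tool_from_camera': array([[-5.96951777e-04,  9.65803231e-01,  2.59275459e-01,
         7.21541838e+01],
       [ 9.99999362e-01,  8.25220191e-04, -7.71569095e-04,
        -1.21995161e-01],
       [-9.59143269e-04,  2.59274833e-01, -9.65803107e-01,
        -1.69970317e+02],
       [ 0.00000000e+00,  0.00000000e+00,  0.00000000e+00,
         1.00000000e+00]])}
```

View pics/top0.png

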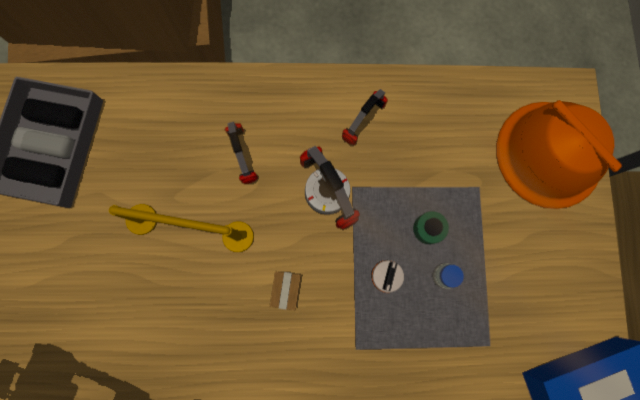

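View pics/scene0.png

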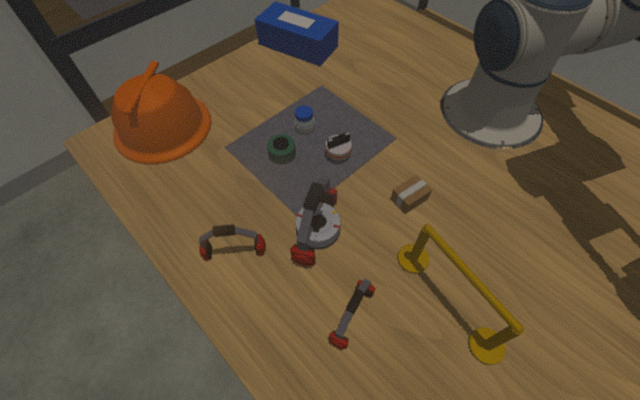

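The top view shows three earmuffs: A around (332,188) over the port, and smaller ones B (242,153) and C (365,117), which stand clear of it. A fits, being the largest and astride the port. The white canister with the grip bar at (388,277) is the filter. The green one at (432,228) is the spare, the pot is at (450,276), the carton at (286,290), and the rail runs from (113,210) to (238,236).

```bash
cat > h.py <<'E'
from cell import bot
import cv2,numpy as np
from scipy.spatial.transform import Rotation as R
def cam(name,obs=None):
    c=bot.get_calibration(name)
    K=np.array([[c["fx"],0,c["cx"]],[0,c["fy"],c["cy"]],[0,0,1]])
    if name=="wrist":
        T=np.eye(4);T[:3,:3]=R.from_quat(obs["ee_rot"]).as_matrix();T[:3,3]=obs["tcp_pos"]
        E=T@c["tool_from_camera"]
    else:E=np.array(c["extrinsics"])
    return K,np.array(c["distortion"]),E
def rays(C,uv):
    K,D,E=C
    n=cv2.undistortPoints(np.array(uv,float).reshape(-1,1,2),K,D)[:,0]
    return np.c_[n[:,0],-n[:,1],-np.ones(len(n))]@E[:3,:3].T
def onplane(C,uv,z):
    r=rays(C,uv);o=C[2][:3,3];return o+r*((z-o[2])/r[:,2])[:,None]
def cloud(C,d):
    v,u=np.mgrid[0:400,0:640];r=rays(C,np.c_[u.ravel(),v.ravel()])
    return (C[2][:3,3]+r*d.ravel()[:,None]).reshape(400,640,3)
def shot(name,tag):
    o=bot.observe();p,d=bot.get_image(name)
    cv2.imwrite(f"pics/{tag}.png",p[:,:,::-1]);np.savez(f"pics/{tag}.npz",p=p,d=d,q=o["ee_rot"],t=o["tcp_pos"]);return cam(name,o),p,d
def load(name,tag):
    f=np.load(f"pics/{tag}.npz");return cam(name,dict(ee_rot=f["q"],tcp_pos=f["t"])),f["p"],f["d"]
def down(a): # tool down, tool y (jaw) direction at world angle a
    y=np.array([np.cos(a),np.sin(a),0]);z=np.array([0,0,-1.]);return R.from_matrix(np.c_[np.cross(y,z),y,z]).as_quat()
def rect(pts):
    (c),(w,h),a=cv2.minAreaRect(pts[:,:2].astype(np.float32)); 
    if w<h:w,h,a=h,w,a+90
    return np.round(c,1),round(w,1),round(h,1),round((a+90)%180-90,2)
E
python3 - <<'E'
from h import *
C=cam("top");p=np.load("pics/top0rgb.npy");d=np.load("pics/top0.npy");P=cloud(C,d)
hsv=cv2.cvtColor(p,cv2.COLOR_RGB2HSV)
def box(m,a,b,c,e):
    k=np.zeros_like(m);k[b:e,a:c]=1;return m&k.astype(bool)
Z=P[...,2]
for n,b in dict(A=(295,140,362,232),B=(222,118,262,188),Cc=(340,86,392,146)).items():
    m=box(Z>(25 if n!="A" else 55),*b);print(n,"maxz",np.percentile(Z[m],[50,95,99]),rect(P[m]))
    s=box(Z>np.percentile(Z[m],97)-12,*b);print("  top",rect(P[s]))
    print("  pad on z150", rect(onplane(C,np.argwhere(s)[:,::-1],150)))
    r=box((hsv[...,0]<8)&(hsv[...,1]>150)&(hsv[...,2]>60),*b);print("  red", rect(P[r]))
m=box((Z>55)&(Z<80),370,255,408,297);print("bar",rect(P[m]),np.median(Z[m]))
m=box((Z>30),370,255,408,297);print("filt",rect(P[m]),cv2.minEnclosingCircle(P[m][:,:2].astype(np.float32)))
m=box((Z>33)&(Z<48),300,160,352,218);print("port",rect(P[m]),cv2.minEnclosingCircle(P[m][:,:2].astype(np.float32)))
m=box((Z>130)&(Z<165),100,195,262,255);print("rail",rect(P[m]),np.median(Z[m]))
for n,b in dict(spare=(410,205,455,250),pot=(432,258,470,295),carton=(265,265,305,315)).items():
    m=box(Z>25,*b);print(n,rect(P[m]))
print("table z",np.median(Z[300:330,180:250]))
a=cv2.resize(p[80:240,220:400],None,fx=3,fy=3,interpolation=2);b=cv2.resize(p[205:310,345:485],(260,195))
o=np.zeros((480,800,3),np.uint8);o[:,:540]=a;o[:195,540:]=b;cv2.imwrite("pics/crop1.png",o[:,:,::-1])
E
```

```text
A maxz [129.8913429  151.75678971 955.24903519] (array([581.2, -66.8]), 275.0, 112.7, 3.27)
  top (array([440.7, -18.3]), 0.0, 0.0, 0.0)
  pad on z150 (array([611.2, -60.9]), 170.0, 96.3, 8.37)
  red (array([593.1, -64. ]), 305.3, 125.9, -0.29)
B maxz [ 79.61407639 108.60465698 110.80764723] (array([603. ,  83.4]), 379.6, 52.4, 24.21)
  top (array([583.7,  67.1]), 332.4, 22.1, 27.04)
  pad on z150 (array([679.9, 116.4]), 113.5, 51.1, 2.82)
  red (array([710.5, 131.2]), 136.0, 35.5, 17.78)
Cc maxz [ 80.88035665 109.63299474 955.24903519] (array([656.3, -83.9]), 446.3, 63.5, -25.0)
  top (array([440.7, -18.3]), 0.0, 0.0, 0.0)
  pad on z150 (array([ 751.9, -140. ]), 98.4, 91.1, -83.4)
  red (array([655.9, -83.8]), 445.8, 61.2, -24.73)
bar (array([ 437. , -189.7]), 59.9, 14.7, -16.8) 68.74585115572177
filt (array([ 436.6, -120.3]), 203.9, 66.1, -89.49) ((438.3326416015625, -120.32965850830078), 102.0125961303711)
port (array([637.1, -59.8]), 121.8, 98.9, 9.01) ((637.8178100585938, -46.260345458984375), 68.4370346069336)
rail (array([546. , 246.2]), 239.4, 19.1, 79.85) 148.09226470825683
spare (array([ 512.1, -168.9]), 326.1, 69.2, -76.6)
pot (array([ 438.9, -181.6]), 326.6, 49.8, 88.52)
carton (array([408.3,  22.7]), 76.7, 71.1, -8.93)
table z -0.28184788589595655
```

View pics/crop1.png

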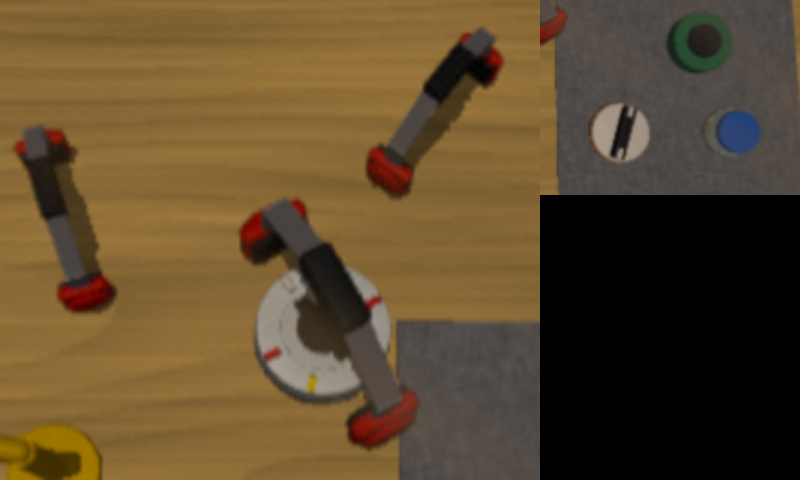

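The crop confirms A: it is black-padded, clearly larger than B and C, stands 150 high (the others are about 110) and straddles the port. The filter is the white canister with a striped grip bar. I'll redo the statistics without the zero-depth pixels.

Run:
```python
from h import *
C=cam("top");p=np.load("pics/top0rgb.npy");d=np.load("pics/top0.npy");P=cloud(C,d)
hsv=cv2.cvtColor(p,cv2.COLOR_RGB2HSV);Z=np.where(d>0,P[...,2],-99)
def box(m,a,b,c,e):
    k=np.zeros_like(m);k[b:e,a:c]=1;return m&k.astype(bool)
def near(m):
    n,l,s,_=cv2.connectedComponentsWithStats(m.astype(np.uint8));return l==1+np.argmax(s[1:,4])
b=(295,140,362,232)
s=near(box((Z>144)&(Z<165),*b));print("A top",rect(P[s]),rect(onplane(C,np.argwhere(s)[:,::-1],150)),s.sum())
s=near(box((Z>143)&(Z<165)&(p.max(2)<60),*b));print("A dark",rect(onplane(C,np.argwhere(s)[:,::-1],150)),s.sum())
s=near(box((Z>52)&(Z<165),*b));print("A all",rect(P[s]))
b=(370,255,408,297)
m=near(box((Z>55)&(Z<80),*b));print("bar",rect(P[m]))
m=near(box((Z>34)&(Z<80),*b));print("filt",rect(P[m]))
for n,b in dict(spare=(410,205,455,250),pot=(432,258,470,295),carton=(265,265,305,315)).items():
    m=near(box((Z>25)&(Z<90),*b));print(n,rect(P[m]))
for n,b in dict(B=(222,118,262,188),Cc=(340,86,392,146)).items():
    m=near(box((Z>30)&(Z<190),*b));print(n,rect(P[m]),Z[m].max())
m=near(box((Z>33)&(Z<46),300,160,352,218));print("port",rect(P[m]),cv2.minEnclosingCircle(P[m][:,:2].astype(np.float32)))
m=near(box((Z>144)&(Z<160),100,195,262,255));q=P[m];print("rail",rect(q),cv2.fitLine(q[:,:2].astype(np.float32),2,0,.01,.01).ravel())
```

```text
A top (array([631.8, -64.7]), 60.2, 24.2, 29.15) (array([630.8, -64.5]), 59.6, 24.0, 29.26) 362
A dark (array([630.6, -64.3]), 59.8, 23.5, 29.47) 355
A all (array([630.9, -64.6]), 177.5, 51.2, 29.08)
bar (array([ 437. , -189.7]), 59.9, 14.7, -16.8)
filt (array([ 437.1, -188.9]), 66.4, 66.0, 88.93)
spare (array([ 540.7, -292.4]), 70.2, 67.9, 89.17)
pot (array([ 435.3, -320.6]), 49.8, 48.6, -1.48)
carton (array([409.3,  30.7]), 76.2, 55.3, -8.57)
B (array([712.6, 132.5]), 138.9, 39.0, 17.82) 112.98439043118219
Cc (array([ 798.4, -149.9]), 138.7, 38.0, -37.63) 110.8114868871387
port (array([615.3, -42.8]), 99.1, 56.2, 29.3) ((625.439697265625, -60.97462844848633), 49.697998046875)
rail (array([546.7, 245.9]), 233.8, 15.8, 79.46) [1.7913644e-01 9.8382425e-01 5.4608215e+02 2.4378406e+02]
```

Run:
```python
from h import *
r=np.deg2rad
for n,pos,a in [("pick",[631,-64.5,127],119.2),("pickhi",[631,-64.5,330],119.2),("hang",[546.5,245.5,155],79.7),("hanghi",[546.5,245.5,330],79.7),("filt",[437,-189.5,46],73.2),("port",[625,-61,70],0)]:
    for k in(0,180):
        j=bot.ik(pos,down(r(a+k)));print(n,a+k,None if j is None else np.round(j,2))
bot.movep([631,-64.5,330],down(r(119.2)) if bot.ik([631,-64.5,330],down(r(119.2))) is not None else down(r(-60.8)))
C,p,d=shot("wrist","w1");P=cloud(C,d);Z=np.where(d>0,P[...,2],-99)
m=((Z>141)&(Z<165)&(p.max(2)<70)).astype(np.uint8)
n,l,s,c=cv2.connectedComponentsWithStats(m);
for i in np.argsort(-s[1:,4])[:3]+1:
    print(s[i],rect(onplane(C,np.argwhere(l==i)[:,::-1],150)),np.median(Z[l==i]))
o=bot.observe();print(o["clock"],o["joint_positions"],o["tcp_pos"])
```

```text
pick 119.2 [-0.2   0.6   1.42 -0.    1.13 -2.28]
pick 299.2 [-0.2   0.6   1.42 -0.    1.13  0.87]
pickhi 119.2 [-0.2   0.43  1.14 -0.    1.57 -2.28]
pickhi 299.2 [-0.2   0.43  1.14 -0.    1.57  0.87]
hang 79.7 [ 0.32  0.52  1.48 -0.    1.14 -1.07]
hang 259.7 [ 0.32  0.52  1.48 -0.    1.14  2.07]
hanghi 79.7 [ 0.32  0.37  1.23 -0.    1.54 -1.07]
hanghi 259.7 [ 0.32  0.37  1.23 -0.    1.54  2.07]
filt 73.2 [-0.53  0.55  1.88 -0.    0.71 -1.81]
filt 253.2 [-0.53  0.55  1.88 -0.    0.71  1.33]
port 0 [-0.19  0.66  1.48 -0.    1.   -0.19]
port 180 [-0.19  0.66  1.48 -0.    1.    2.95]
[309 163   1   1   1] (array([611.9, -87.1]), 0.0, 0.0, 0.0) 143.3707051008045
[308 165   1   1   1] (array([614.6, -87. ]), 0.0, 0.0, 0.0) 148.74502828500067
[312 164   1   1   1] (array([611.2, -83.3]), 0.0, 0.0, 0.0) 148.8583045705771
2.9583 [-1.94984761e-01  4.26543524e-01  1.14282168e+00  8.21511730e-05
  1.57234979e+00 -2.27610760e+00] [631.02503168 -63.84291188 329.91569592]
```

View pics/w1.png

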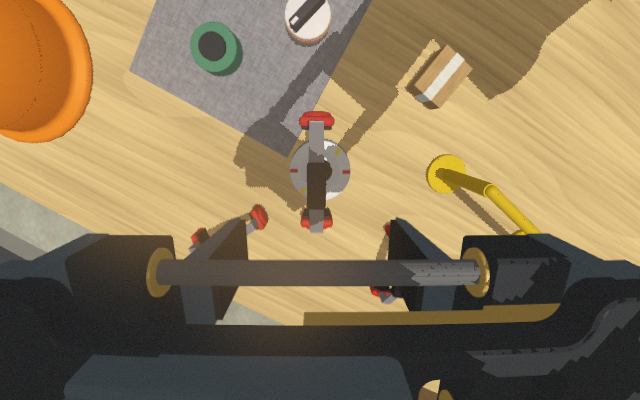

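The wrist view shows pad A at about (316,187), the filter at (307,15) with its orange band visible, the rail at (490,190) and the port at (320,170). My darkness threshold was too strict, so I'm masking again by height.

Run:
```python
from h import *
C,p,d=load("wrist","w1");P=cloud(C,d);Z=np.where(d>0,P[...,2],-99)
m=((Z>143)&(Z<158)).astype(np.uint8);m[:,:290]=0;m[:,345:]=0;m[:140]=0;m[225:]=0
n,l,s,c=cv2.connectedComponentsWithStats(m)
for i in np.argsort(-s[1:,4])[:2]+1:
    print(s[i],rect(onplane(C,np.argwhere(l==i)[:,::-1],150)),rect(P[l==i]),np.median(Z[l==i]))
```

```text
[307 163  19  47 874] (array([633.4, -65.3]), 58.8, 23.0, 29.19) (array([634.1, -64.9]), 59.4, 23.2, 29.07) 149.04979506244038
```

Run:
```python
from h import *
r=np.deg2rad
X,Y=632.3,-64.9;q=down(r(119.2))
bot.move_straight([X,Y,127],max_speed=130,frame=q)
bot.gripper_to(15,force=45)
o=bot.observe();print("grip",o["gripper_width"],o["clock"],o["tcp_pos"])
bot.move_straight([X,Y,330],max_speed=150)
o=bot.observe();print(o["gripper_width"],o["ft_force"])
bot.movep([547.3,245.4,330],down(r(79.7)))
o=bot.observe();print(o["clock"],o["tcp_pos"])
C,p,d=shot("wrist","w2");shot("scene","s2");T=shot("top","t2")
P=cloud(T[0],T[2]);dd=T[2]
np.savez("pics/x.npz",P=P)
```

```text
grip 23.466620158209953 5.7 [632.28355668 -64.90529949 126.94997253]
23.500499069774364 [-0.45118091 -0.68484645 -1.6755844 ]
8.425 [547.65094491 244.73704861 329.8027883 ]
```

View pics/w2.png

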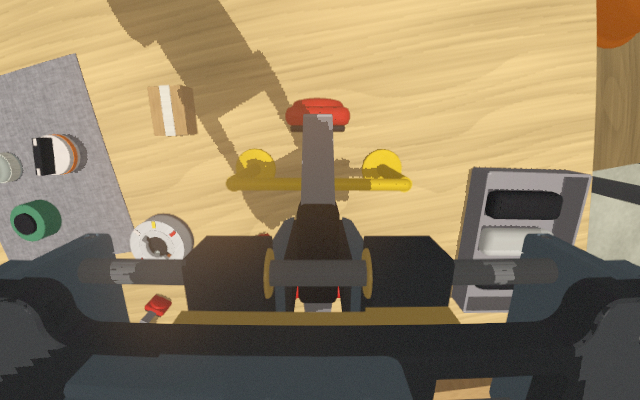

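The earmuffs are held with the rail bar square across the view, from (228,184) to (411,184), and the port is clear at (160,242). Next I measure the rail here and the port in the top view.

Run:
```python
from h import *
C,p,d=load("wrist","w2");P=cloud(C,d);Z=np.where(d>0,P[...,2],-99)
m=(Z>140)&(Z<158);m[:165]=0;m[205:]=0;m[:,:215]=0;m[:,425:]=0
q=P[m];print("rail",rect(q),rect(onplane(C,np.argwhere(m)[:,::-1],148)),cv2.fitLine(q[:,:2].astype(np.float32),2,0,.01,.01).ravel(),m.sum())
hs=cv2.cvtColor(p,cv2.COLOR_RGB2HSV);y=(abs(hs[...,0].astype(int)-25)<6)&(hs[...,1]>200)&m;print(rect(onplane(C,np.argwhere(y)[:,::-1],146)))
C,p,d=load("top","t2");cv2.imwrite("pics/port.png",cv2.resize(p[150:230,285:370],None,fx=7,fy=7,interpolation=2)[:,:,::-1])
```

```text
rail (array([548. , 245.8]), 238.6, 19.9, 79.35) (array([547.2, 246.1]), 233.9, 19.3, 79.68) [1.8281651e-01 9.8314703e-01 5.4682233e+02 2.4498752e+02] 1899
(array([561.4, 328.7]), 65.2, 16.8, 79.76)
```

View pics/port.png

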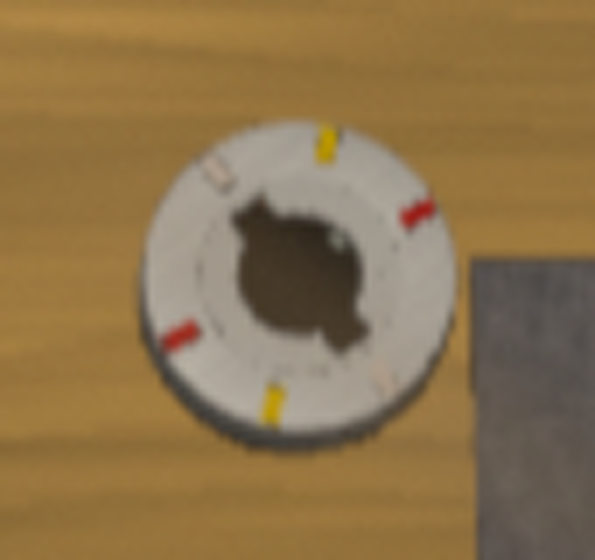

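The enlarged port shows the notches with white marks at crop (218,173) and (385,380), yellow at (326,145) and (274,405), and red at (418,213) and (180,336). Now I hang the earmuffs.

Run:
```python
from h import *
r=np.deg2rad
q=down(r(79.6));X,Y=547.3,245.7
bot.move_straight([X,Y,163],max_speed=130,frame=q)
s=bot.move_straight([X,Y,150],max_speed=25,f_stop=3)
o=bot.observe();print(s,o["tcp_pos"],o["ft_force"],o["clock"])
bot.gripper_to(45);bot.wait(0.2)
bot.move_straight([X,Y,240],max_speed=130)
shot("wrist","w3");T=shot("scene","s3")
print(bot.observe()["clock"])
C,p,d=load("top","t2")
hs=cv2.cvtColor(p,cv2.COLOR_RGB2HSV);h=hs[...,0].astype(int)
k=np.zeros(h.shape,bool);k[163:216,303:352]=1
def cc(m,n):
    l=cv2.connectedComponentsWithStats((m&k).astype(np.uint8),connectivity=8);i=np.argsort(-l[2][1:,4])[:n]+1;return l[3][i],l[2][i,4]
for nm,m in dict(y=(abs(h-25)<5)&(hs[...,1]>150)&(hs[...,2]>100),r=((h<8)|(h>172))&(hs[...,1]>140)).items():
    c,a=cc(m,2);w=onplane(C,c,40);e=w[1]-w[0];print(nm,a,w.round(1).tolist(),w.mean(0).round(1),np.linalg.norm(e),np.degrees(np.arctan2(e[1],e[0])))
```

```text
True [547.53785308 245.74917531 154.68068651] [0.50798414 0.03644816 6.92669732] 10.4083
12.0417
y [14 11] [[669.3, -70.5, 40.0], [585.4, -53.3, 40.0]] [627.4 -61.9  40. ] 85.72764617924746 168.41609127320748
r [9 8] [[646.8, -99.7, 40.0], [607.3, -24.4, 40.0]] [627.1 -62.1  40. ] 85.02927807615453 117.69337213522391
```

View pics/s3.png

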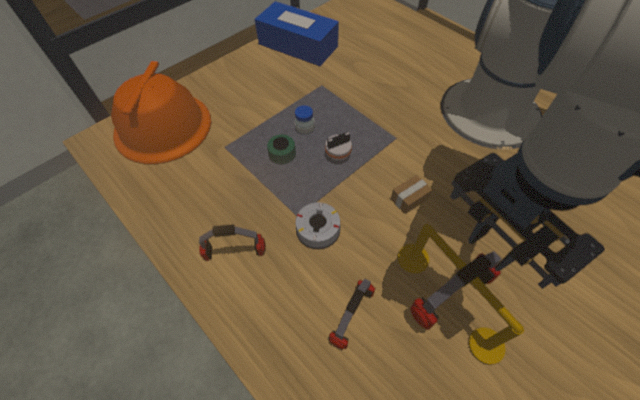

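The earmuffs hang square over the bar. Next come wrist measurements of the port, at insertion yaw, and of the filter.

```bash
cat >> h.py <<'E'
def circ(C,uv,z,R0):
    from scipy.optimize import least_squares
    w=onplane(C,uv,z)[:,:2];f=least_squares(lambda x:np.hypot(*(w-x).T)-R0,w.mean(0),loss="soft_l1",f_scale=1).x
    return f,np.median(abs(np.hypot(*(w-f).T)-R0))
E
python3 - <<'E'
from h import *
r=np.deg2rad
bot.gripper_to(60)
bot.movep([627,-62,240],down(r(128)));bot.wait(.2);shot("wrist","wp")
bot.movep([437.5,-189.3,240],down(r(73.2)));bot.wait(.2);shot("wrist","wf");shot("top","t3")
print(bot.observe()["clock"])
a=cv2.imread("pics/wp.png")[60:310,200:440];b=cv2.imread("pics/wf.png")[60:310,200:440]
cv2.imwrite("pics/pf.png",cv2.resize(np.hstack([a,b]),None,fx=1.6,fy=1.6))
E
```

```text
15.225
```

View pics/pf.png

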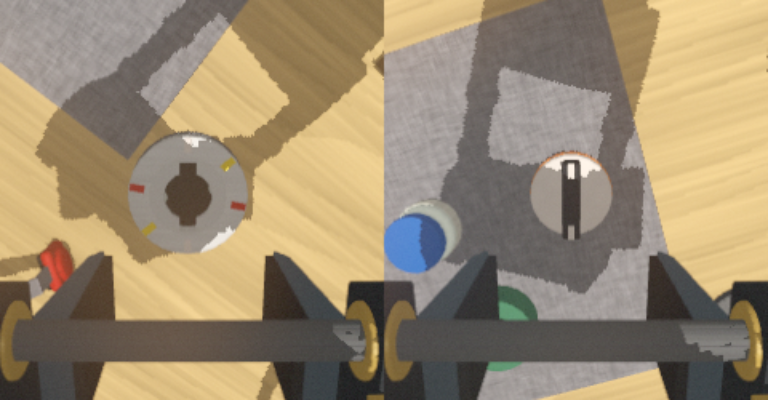

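In the left half the port's bore is near crop (188,195), with notches vertical as planned. In the right half the filter bar runs from (570,160) to (570,240). Now the numbers.

Run:
```python
from h import *
def near(m):
    n,l,s,_=cv2.connectedComponentsWithStats(m.astype(np.uint8));return l==1+np.argmax(s[1:,4])
C,p,d=load("wrist","wp");P=cloud(C,d);Z=np.where(d>0,P[...,2],-99)
hs=cv2.cvtColor(p,cv2.COLOR_RGB2HSV);h=hs[...,0].astype(int)
k=np.zeros(h.shape,bool);k[140:222,275:362]=1
k&=(Z>30)&(Z<50)
for nm,m in dict(y=(abs(h-25)<6)&(hs[...,1]>130),r=((h<8)|(h>172))&(hs[...,1]>120)).items():
    l=cv2.connectedComponentsWithStats((m&k).astype(np.uint8));i=np.argsort(-l[2][1:,4])[:2]+1
    w=onplane(C,l[3][i],40);e=w[1]-w[0];print(nm,l[2][i,4],w.mean(0).round(1),np.linalg.norm(e),np.degrees(np.arctan2(e[1],e[0])))
m=near(k);print("rim",rect(P[m]))
c=max(cv2.findContours(m.astype(np.uint8),0,1)[0],key=len)[:,0];print(circ(C,c,40,50))
# bore opening: dark hole contour on z=40
q=np.zeros(h.shape,np.uint8);q[m]=255;hole=near((cv2.morphologyEx(q,cv2.MORPH_CLOSE,np.ones((61,61)))>0)&(Z<30)&(Z>0))
print("hole",rect(onplane(C,np.argwhere(hole)[:,::-1],40)),hole.sum(),np.median(Z[m]))
for f in("w","t"):
    C,p,d=load(*(("wrist","wf") if f=="w" else ("top","t3")));P=cloud(C,d);Z=np.where(d>0,P[...,2],-99)
    k=np.hypot(P[...,0]-437,P[...,1]+189)<60
    m=(Z>60)&(Z<78)&k
    if m.sum()>50: print(f,"bar",rect(P[near(m)]),rect(onplane(C,np.argwhere(near(m))[:,::-1],69)),np.median(Z[m]))
    m=(Z>36)&(Z<78)&k
    if m.sum()>50: m=near(m);c=max(cv2.findContours(m.astype(np.uint8),0,1)[0],key=len)[:,0];print("can",circ(C,c,43,34),rect(P[m]))
```

```text
y [35 33] [628.3 -60.9  40. ] 85.02879530279189 -12.303436102548481
r [33 32] [627.9 -61.3  40. ] 85.21586328413636 117.78336939630998
rim (array([628.1, -61. ]), 98.7, 98.5, -51.63)
(array([627.98898925, -61.17101421]), np.float64(0.9768050220513445))
hole (array([627.5, -61.4]), 53.7, 37.1, 37.99) 792 39.39180077207817
w bar (array([ 437.3, -189.8]), 59.3, 13.8, -16.52) (array([ 436.6, -189.5]), 59.6, 13.7, -16.72) 68.14382433484451
can (array([ 437.70955285, -189.88379939]), np.float64(1.142008958230754)) (array([ 436.6, -189.5]), 67.3, 64.9, 72.68)
```

Run:
```python
from h import *
r=np.deg2rad
X,Y=437.2,-189.7
bot.move_straight([X,Y,46.5],max_speed=130,frame=down(r(73.3)))
bot.gripper_to(5,force=55)
print(bot.observe()["gripper_width"])
bot.move_straight([X,Y,150],max_speed=130)
bot.movep([627.8,-61.4,150],down(r(127.9)))
bot.wait(.2)
C,p,d=shot("wrist","wh")
o=bot.observe();print(o["clock"],o["tcp_pos"],o["ft_force"],o["gripper_width"])
P=cloud(C,d);Z=np.where(d>0,P[...,2],-99)
# held filter canister/bar in view
m=(np.hypot(P[...,0]-627.8,P[...,1]+61.4)<45)&(Z>120)&(Z<185)
print(m.sum(),np.percentile(Z[m],[5,50,95]) if m.any() else "")
for a,b in((140,155),(155,180)):
    s=m&(Z>a)&(Z<b)
    if s.sum()>20:print(a,rect(P[s]),s.sum())
```

```text
13.439991687530187
19.75 [627.30777905 -62.24956071 150.16735222] [-0.56251219 -0.32650872 -2.27927633] 13.188117822696983
5296 [137.09330261 150.70569151 176.43827246]
140 (array([613.7, -74.6]), 66.4, 31.0, -51.47) 2347
155 (array([628.7, -66.6]), 60.0, 33.9, 24.17) 2404
```

View pics/wh.png

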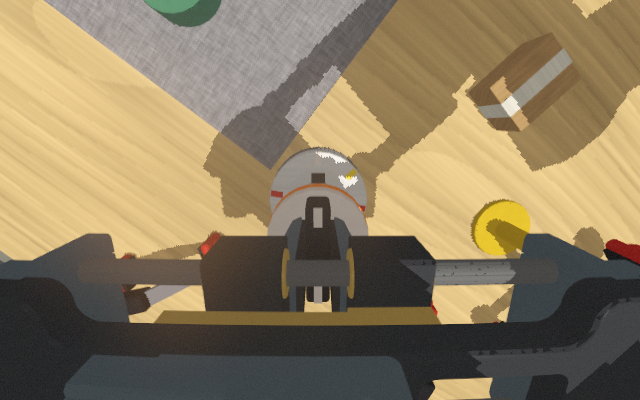

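The filter is held square. The front of its canister is at (318,185) and the port's near notch at (318,178) is in line with the bar. Inserting under force watch.

Run:
```python
from h import *
r=np.deg2rad
X,Y=627.8,-61.4;q=down(r(127.9))
bot.move_straight([X,Y,92],max_speed=100,frame=q)
s=bot.move_straight([X,Y,66],max_speed=20,f_stop=10)
o=bot.observe();print(s,o["tcp_pos"],o["ft_force"],o["moment"],o["clock"])
```

```text
True [627.72349536 -61.41054849  68.49111599] [-1.37268285  0.2343195   7.68912921] [0.15774355 0.23981473 0.01214565] 21.55
```

Seated at TCP z 68.5, as predicted (68.5). Turning clockwise in steps.

Run:
```python
from h import *
r=np.deg2rad
X,Y=627.7,-61.4
for t in (10,20,30,40,46,50.15):
    bot.move_straight([X,Y,68.3],max_speed=20,frame=down(r(127.9-t)))
    o=bot.observe();y=R.from_quat(o["ee_rot"]).as_matrix()[:,1];print(t,np.degrees(np.arctan2(y[1],y[0])).round(2),o["tcp_pos"].round(2),o["ft_force"].round(1),o["moment"].round(3),o["clock"])
bot.wait(.3)
C,p,d=shot("wrist","we");shot("scene","se");shot("top","te")
P=cloud(C,d);Z=np.where(d>0,P[...,2],-99)
a=cv2.imread("pics/we.png")[140:300,230:410];b=cv2.imread("pics/se.png")[170:340,270:540]
cv2.imwrite("pics/chk.png",np.hstack([cv2.resize(a,(360,320)),cv2.resize(b,(430,320))]))
```

```text
10 118.1 [627.96 -61.41  68.51] [-0.3 -0.1  2.9] [0.141 0.062 0.028] 21.875
20 108.23 [627.99 -61.48  68.5 ] [ 1.4 -0.   3.7] [ 0.059  0.065 -0.006] 22.2
30 98.28 [627.99 -61.51  68.5 ] [ 0.9 -1.9  5.9] [-0.221 -0.046 -0.022] 22.525
40 88.26 [627.97 -61.58  68.5 ] [ 1.4 -2.2  4.7] [-0.303  0.019  0.032] 22.85
46 82.25 [628.  -61.6  68.5] [ 0.7 -1.5  5.3] [-0.309 -0.061  0.141] 23.1083
50.15 78.11 [627.97 -61.63  68.52] [ 0.5 -2.8  5.7] [-0.401  0.036  0.081] 23.3583
```

View pics/chk.png

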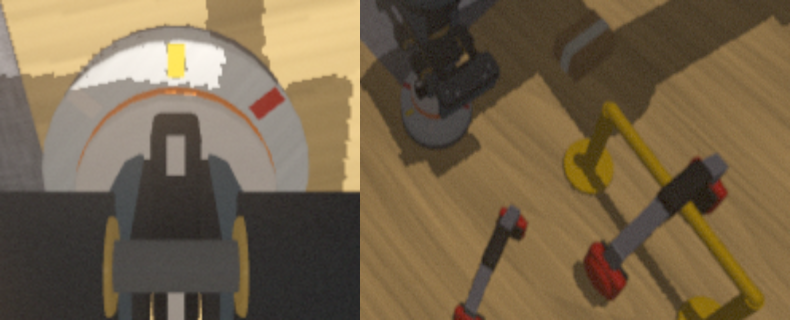

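The bar points at the yellow mark (crop 176,60), the canister is flush on the rim, and the earmuffs still hang. Now to put numbers on the bar's angle and the hang.

Run:
```python
from h import *
for tag,zt in (("wh",150.2+22.5),("we",91)):
    C,p,d=load("wrist",tag);P=cloud(C,d);Z=np.where(d>0,P[...,2],-99)
    m=np.zeros(Z.shape,bool);m[195:310,300:340]=1;m&=abs(Z-zt)<6
    s=m&(p.min(2)>85);n,l,st,c=cv2.connectedComponentsWithStats(s.astype(np.uint8));i=np.argsort(-st[1:,4])[:3]+1
    print(tag,st[i].tolist(),c[i].round(1).tolist());w=onplane(C,c[i],zt);print(w.round(1).tolist())
    b=m.copy();b[252:]=0 # front part of bar
    q=onplane(C,np.argwhere(b)[:,::-1],zt)
    cen=[];
    for v in range(205,250):
        u=np.where(b[v])[0]
        if 8<len(u)<40:cen.append([u.mean(),v])
    q=onplane(C,cen,zt)[:,:2];f=cv2.fitLine(q.astype(np.float32),2,0,.01,.01).ravel();print("front line",np.degrees(np.arctan2(f[1],f[0])),len(q),q.mean(0))
hs=cv2.cvtColor(p,cv2.COLOR_RGB2HSV);k=np.zeros(Z.shape,bool);k[150:190,300:340]=1
m=k&(abs(hs[...,0].astype(int)-26)<8)&(hs[...,1]>120)&(abs(Z-40)<6)
w=onplane(C,[np.argwhere(m)[:,::-1].mean(0)],40)[0];print("yellow",w,np.degrees(np.arctan2(*(w[:2]-[627.9,-61.4])[::-1])))
C,p,d=load("scene","se");P=cloud(C,d);Z=np.where(d>0,P[...,2],-99)
m=(Z>165)&(Z<195)&(np.hypot(P[...,0]-547,P[...,1]-246)<60);print("pad top",rect(P[m]),np.percentile(Z[m],[50,95]))
```

```text
wh [[313, 208, 10, 20, 196], [314, 286, 8, 17, 135], [330, 217, 1, 2, 2]] [[317.5, 217.3], [317.5, 294.0], [330.0, 217.5]]
[[608.2, -77.1, 172.7], [645.8, -48.1, 172.7], [604.2, -71.7, 172.7]]
front line 38.141865 41 [612.43192717 -73.72698556]
we [[313, 207, 10, 21, 204], [314, 286, 8, 17, 135], [330, 212, 1, 7, 7]] [[317.5, 217.1], [317.5, 294.1], [330.0, 215.0]]
[[604.3, -56.8, 91.0], [651.0, -66.6, 91.0], [604.5, -49.9, 91.0]]
front line -11.466663 42 [609.83034394 -57.85374189]
yellow [586.52123866 -53.03918282  40.        ] 168.57685616168985
pad top (array([551.4, 244.6]), 61.3, 24.3, -10.39) [177.72919083 179.82206968]
```

Run:
```python
from h import *
for n,t in(("scene","se"),("top","te")):
    C,p,d=load(n,t);P=cloud(C,d);Z=np.where(d>0,P[...,2],-99)
    hs=cv2.cvtColor(p,cv2.COLOR_RGB2HSV);near=np.hypot(P[...,0]-547,P[...,1]-246)<135
    y=near&(Z>143)&(Z<153)&(hs[...,1]>150);print(n,"rail",rect(P[y]) if y.sum()>20 else y.sum())
    m=near&(Z>170)&(Z<195)&(np.hypot(P[...,0]-547,P[...,1]-246)<60);print("pad",rect(P[m]) if m.sum()>20 else m.sum())
    for nm,c in dict(spare=(540.7,-292.4),pot=(435.3,-320.6),carton=(409.3,30.7)).items():
        m=(np.hypot(P[...,0]-c[0],P[...,1]-c[1])<50)&(Z>25)&(Z<75);print(nm,rect(P[m]) if m.sum()>20 else m.sum())
o=bot.observe();y=R.from_quat(o["ee_rot"]).as_matrix()[:,1];print(np.degrees(np.arctan2(y[1],y[0])),o["tcp_pos"],o["gripper_width"],o["ft_force"],o["clock"])
```

```text
scene rail (array([549.6, 245.6]), 233.8, 17.6, 79.21)
pad (array([550.4, 244.7]), 59.3, 24.2, -10.46)
spare (array([ 554.1, -299.9]), 71.5, 44.8, 49.54)
pot 0
carton (array([411.7,  31.5]), 77.4, 56.0, -8.41)
top rail (array([546.3, 244.4]), 236.3, 16.6, 79.82)
pad (array([547.7, 245. ]), 58.8, 24.7, -11.76)
spare (array([ 541.2, -292.6]), 70.9, 67.4, 79.9)
pot (array([ 435.4, -319.9]), 49.6, 48.7, 42.32)
carton 0
78.1467937598994 [627.92506027 -61.64474348  68.45601181] 13.540672764480307 [ 0.05736817 -2.89947556  6.21924199] 23.8083
```

The pad is within about 1–1.5 mm of the rail's middle in both cameras, and the bystanders haven't moved. Handing in.

```bash
python3 -c "
from cell import bot
bot.finish_job();print(bot.observe()['clock'])"
```

```text
the job is handed in; nothing more can be done
the job is handed in; nothing more can be done
```

The job is handed in at about 24 s on the clock, with the gripper still holding the filter at the half-turn marks.

- **Earmuffs:** I took the large pair (150 mm high) off the port and hung them over the rail. The last views put the pad about 1–1.5 mm from the rail's middle and square to it to within 1–2°, with its top at the expected 178 mm.
- **Filter:** It seated at TCP height 68.5 mm, exactly as predicted. I then turned it 50° clockwise, and it did not slip in the grip.
- **Alignment:** The bar is at about −11.9°. The yellow and red marks, measured from several views, put the half-turn line between −11.4° and −12.3°, so it is on the mark to within about half a degree. The shutter angle itself could not be read.
- **Bystanders:** The spare, pot and carton showed no movement beyond measurement error. In the last pictures the pot showed only in the top view and the carton only in the scene view. The spare's scene-view fit (partial, 71 × 45 mm) sat about 15 mm off its top-view position; I trusted the full top-view fit, which had not moved.
- **Other disagreement:** The scene camera read 2–3 mm further out in x than the top camera for both the rail and the pad. This is close to its calibration error, so I relied on their relative positions.

I viewed 9 pictures.

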